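Click the lamp head home with the seating tool

TASK

One lamp head on the yellow trainer kit still stands high on its spring sleeve. Take the seating tool from its round rest, set it squarely on the lamp head's rim and push slowly and gently straight down until the head clicks and stays down by itself, then stand the tool back in its rest. Press only with the tool, never on the glass lens, do not ram it against its hard stop, and leave the other things on the bench alone.

Things in the scene. Friction and masses are not known exactly. Their poses are not given: they have to be found in the camera images.
- kit: Trainer kit, fixed: low cream box 200 x 220 x 70 mm (x, y, z), yellow top panel. Origin: centre of its underside, z up. Three lamp positions in a row at x = -45, y = -75, 0, +75 mm: the outer two hold finished lamps, fixed (rim 6 mm, lens 8 mm more); the middle one is the port with the high head. At x = +30 and +70 mm: jacks and three knobs up to 16 mm high.
- port (a point): Centre of the middle lamp port, on the panel's surface, 70 mm above the bench, z up. The snap holder below is out of sight, at a depth that differs from kit to kit: the head meets its hard stop somewhere 7.5 to 26 mm below its start height. Resistance rises to about 6 to 15 N some 4 mm before the stop, drops as it clicks, then rises steeply at the stop.
- head: Lamp head to be seated: loose, black, 35 g, upright with its plug in the port. Origin: centre of the plug's foot, z up along its axis. Plug 23 mm wide, 40 mm long; above it a rim disc 42 mm wide, 6 mm thick, then the glass lens. It rests on a grey spring sleeve that pushes it up (1 N plus 0.08 N per mm) and lifts it again if it has not clicked.
- head_top (a point): Centre of the top face of the head's rim (foot of the lens), 46 mm above the head's origin; at the start 33 mm above the yellow panel. The head is damaged if the tool pushes on it with more than 40 N; 20 to 25 N is plenty. Press slowly, 10 mm/s or less: after the click the tool meets the hard stop with little warning.
- lens: The lamp head's glass lens, 22 mm diameter, 8 mm high, in the middle of the rim's top, moving with the head. Origin: its foot centre. Must not be loaded by anything.
- tool: Seating tool: loose, rigid, about 180 g, upright in the rest. Origin: centre of its underside, z up. From below: aluminium cup foot 41 mm wide, 22 mm high, open below with a recess 30 mm wide, 16 mm deep that clears the lens, so its ring presses on the rim; steel stem; from 50 to 116 mm a square wooden handle 26 x 26 mm, sides along the tool's x and y.
- rest: The tool's rest, fixed to the bench: grey round shallow cup, outside 72 mm, inside 58 mm diameter, wall 18 mm high, its floor 4 mm above the bench. Origin: centre of its underside.
- meter: Loose hand multimeter 140 x 75 x 42 mm, lying flat. Leave alone.
- driver: Loose screwdriver lying on the bench between the robot and the kit. Leave alone.
- tray: Loose empty open parts tray 120 x 80 x 30 mm to the right beyond the kit. Leave alone.
Not all that is in view belongs to the job. What is meant by the head is not blue or green, and is the smaller of those in its own colour.

How it is judged:
By the outcome, as a careful person would: the job done as asked, in the order asked, and still so for the second after the job is handed in, with the robot touching nothing.
It also fails if it takes over 48 s, if anything falls off the work surface, if the arm or the gripper's body presses on something with over 40 N, if the wrist force passes 120 N, or if a joint passes its speed limit or range.

ROBOT

A 6-joint arm with a two-finger parallel gripper is mounted at the origin on the work surface. World frame = base frame: x ahead of the robot, y to its left, z up, the work surface at z = 0. Lengths are in m, angles in rad, forces in N, time in s.
With the tool pointing down it reaches from about 0.25 to 0.725 m from the base axis. Payload 4 kg.
Tool frame: the origin (TCP) lies between the finger pads; the fingertips stand 11 mm ahead of it and the grasp point (between the pads) lies 8 mm behind it (bot.tip_extent is the distance from the TCP to the fingertips, in m); z points along the fingers, y is the line along which they close (so a half turn about z gives the same grasp; the last joint's range is limited). The gripper opens to 85 mm and grips with 20 to 120 N. Pads are 22 mm wide; open, the fingers measure 114 mm over their backs; the gripper's body (76 mm by 85 mm) begins 54 mm behind the grasp point. The pads swing forward as they close: fully open they stand 13 mm farther back than shut.
Start: joints at [-1.258, 0.241, 0.005, 1.335, 0, 1.571], TCP at [0.154, -0.476, 0.242] pointing down, gripper open.
Joint ranges: [-2.72, 2.72], [-1.05, 1.87], [-1.09, 1.28], [-1.99, 2.15], [-1.42, 1.44], [-3.14, 3.14]. Speed limits (rad/s): [2.79, 2.79, 3.14, 3.14, 3.14, 3.14].

INTERFACE

Orientations are given as a unit quaternion [x, y, z, w].
In Python, from workcell import bot gives the robot as it stands. The module is installed in compiled form; this text tells all that it offers.
- The arm moves only by the tool drive_tool, never from a script. Its argument "rows" is a list of rows, each an object of numbers: "dx", "dy", "dz": the shift along the tool's x, y, z in units of 50 mm (1.0 is 50 mm); "wx", "wy", "wz": the turn, a rotation vector about the tool's x, y, z in units of 5 degrees (1.0 is 5 degrees); "hand": the finger opening in mm, from 0 to 85.4. A call has 1 to 20 rows; each row is the pose to reach, as a shift and turn from the pose commanded when the call began, along the tool's axes at that moment; what a row does not reach only later rows make up. A row lasts 1/10 s, in which the tool goes at most 50 mm and 8.59 degrees, less where a joint would pass 70% of its speed; a pose out of reach is approached as far as the arm can. A call with a gripper value outside its range is refused whole. The fingers move at their own pace and stop on an object; the grip force is fixed at half the most. Time passes only in rows, so rows that repeat a pose let the fingers close. It gives the time, the measured TCP pose, the force, the opening and the grip force at its end, in the units of the state.
- bot.get_obs(): the state, without advancing time (a new reading comes with each control period).
- bot.camera(name): name is "scene" or "top" or "wrist"; returns the picture (480x640x3 uint8, red, green, blue); there is no depth.
- bot.get_calibration(name): a dict with "vfov" (degrees; the focal length in pixels is half the picture's height over the tangent of half this angle, whatever the lens; pixels are square), "cx", "cy" (the principal point, pixels), "k1" (the pictures are not rectified: a ray, as slopes to the right and down, at radius r is drawn at 1 + k1 r^2 times it, then the intrinsics apply), "origin" and "rotation" of the camera in the world; the wrist camera has in their place "mount" (4x4, takes a point from camera to tool coordinates, whose origin is the TCP and whose axes are the flange's). Camera axes: x right, y up, looking along -z (the intrinsics and any distortion apply to the point x, -y, -z); pixel columns grow to the right and rows downward; lengths in m; the calibration is good to about 2 mm. A picture is of the moment at which its call begins: read the wrist's pose just before it. get_calibration takes no time and is no camera call.
- bot.job_done(): hands the job in; it is judged then, once.
Trained networks look in the newest picture that a camera, given by its name, has taken for a name from the list of things; names that differ only in an ending like _2 or _b are one class to them, and where a whole thing is asked for, a point or a joint stands for the part that bears it (a point fixed in the world has none). Each returns a list of dicts, best first, with "score" (0 to 1); they miss things now and then, are a little off and sometimes report something else, mostly with a low value. They report only what shows in the picture. A call takes as long as a camera call. They do not tell look-alikes from the thing itself.
- bot.look_for(camera, thing): "extent" ([centre column, centre row, width, height] in pixels, round what is visible of it).
- bot.outline_of(camera, thing): "region" (480x640 bool, what is visible of it) and "extent" ([centre column, centre row, width, height] in pixels, round what is visible of it).
The state is a dict: "clock": time; "joint_pos": joint angles; "joint_vel": joint speeds; "tau": joint torques, N m; "eef_pos": TCP position; "tool_rot": TCP orientation; "ft_force": force on the tool from outside, world axes, zero at the start; "ft_torque": the same for the moment, N m; "grip_width": finger opening in m; "grasp_force": force on a finger pad.
Only numpy, scipy, OpenCV 4.12 (cv2) and the standard library are available. Lean on these libraries where they do the work, as an engineer would, in place of code of your own. Each camera call takes 0.05 s, during which the arm holds its last target. There are 200 camera calls.

## Working session

There is one attempt and no reset: what is moved stays moved. The work goes in short steps, Python scripts to look and compute and a tool call to move; the robot and the scene stay as the last step left them, time stands still between calls to the robot, and variables do not carry over. Pictures are saved under pics/ and viewed, at most 13 in all, crops included, and the job is handed in when it is done.

Besides the shell and the picture viewer there is one more tool, called after "Emit:" in YAML: its name, and indented under it one key for each argument. drive_tool: Moves the arm, as the interface text tells. Its arguments: {"type":"object","properties":{"rows":{"type":"array","items":{"type":"object","properties":{"dx":{"type":"number"},"dy":{"type":"number"},"dz":{"type":"number"},"wx":{"type":"number"},"wy":{"type":"number"},"wz":{"type":"number"},"hand":{"type":"number"}}}}},"required":["rows"]}

```bash
mkdir -p pics
cat > h.py <<'E'
import numpy as np, cv2
from workcell import bot
from scipy.spatial.transform import Rotation as R
def cam(name):
    c=bot.get_calibration(name); f=240/np.tan(np.radians(c["vfov"])/2)
    if "origin" in c: return c,f,np.array(c["origin"]),np.array(c["rotation"])
    o=bot.get_obs(); T=np.eye(4); q=R.from_quat(o["tool_rot"]).as_matrix(); M=np.array(c["mount"])
    return c,f,q@M[:3,3]+o["eef_pos"],q@M[:3,:3]
def pix2(name,u,v,z):
    c,f,o,r=cam(name); d=np.array([(u-c["cx"])/f,(v-c["cy"])/f]); s=d.copy()
    for _ in range(20): s=d/(1+c["k1"]*(s@s))
    w=r@np.array([s[0],-s[1],-1]); return o+w*(z-o[2])/w[2]
def proj(name,p):
    c,f,o,r=cam(name); q=r.T@(np.array(p)-o); s=np.array([q[0],-q[1]])/-q[2]; s=s*(1+c["k1"]*(s@s)); return s*f+[c["cx"],c["cy"]]
def save(name,fn,crop=None,k=1):
    im=bot.camera(name)[:,:,::-1]
    out=im if crop is None else cv2.resize(im[crop[1]:crop[3],crop[0]:crop[2]],None,fx=k,fy=k,interpolation=cv2.INTER_CUBIC)
    cv2.imwrite("pics/"+fn,out); return im
E
python3 - <<'E'
from h import *
for n in("scene","top"):
    im=save(n,n+".png")
    c=bot.get_calibration(n); print(n,c["vfov"],c["k1"],np.round(c["origin"],3),np.round(c["rotation"],2).tolist())
    for t in ("kit","head","tool","rest","lens","meter","driver"):
        print(t,[(round(d["score"],2),np.round(d["extent"]).astype(int).tolist()) for d in bot.look_for(n,t)][:4])
o=bot.get_obs();print(o["clock"],o["tool_rot"],o["eef_pos"],R.from_quat(o["tool_rot"]).as_matrix().round(3).tolist(),o["grip_width"],bot.tip_extent)
E
```

```text
scene 54.83352864241631 -0.01047073792068837 [ 1.025 -0.281  0.929] [0.25, 0.15, 0.48, 0.83]
kit [(0.63, [343, 263, 136, 128]), (0.22, [411, 173, 31, 25])]
head [(0.91, [269, 312, 27, 32]), (0.73, [229, 382, 67, 77]), (0.54, [264, 223, 21, 21]), (0.49, [331, 227, 17, 16])]
tool [(0.89, [413, 157, 23, 42]), (0.4, [331, 229, 19, 20])]
rest [(0.75, [412, 174, 30, 29])]
lens [(0.5, [329, 228, 8, 10]), (0.49, [268, 221, 14, 4]), (0.48, [270, 310, 13, 11]), (0.44, [356, 171, 9, 9])]
meter [(0.73, [190, 280, 42, 69])]
driver [(0.57, [288, 204, 38, 59])]
top 55.308802081074234 0.030804289882477385 [ 0.458 -0.017  0.936] [0.04, -0.03, -0.7, 0.71]
kit [(0.65, [321, 210, 130, 123])]
head [(0.87, [325, 229, 26, 25]), (0.75, [245, 303, 38, 27]), (0.66, [424, 190, 29, 27]), (0.6, [374, 306, 22, 24])]
tool [(0.93, [164, 285, 40, 23])]
rest [(0.98, [175, 285, 36, 39])]
lens [(0.64, [324, 211, 134, 123]), (0.59, [422, 190, 21, 15]), (0.46, [245, 302, 18, 12]), (0.33, [175, 285, 38, 38])]
meter [(0.57, [480, 284, 56, 78])]
driver [(0.76, [336, 323, 20, 100])]
0.8 [ 9.87795517e-01  1.55756270e-01 -5.82129027e-07  2.27784250e-05] [ 0.1538711  -0.475751    0.24232771] [[0.951, 0.308, 0.0], [0.308, -0.951, -0.0], [-0.0, 0.0, -1.0]] 0.08559606681827199 0.011
```

```bash
sed -i 's/np.array(c\["rotation"\])/R.from_quat(c["rotation"]).as_matrix()/' h.py; python3 -c "
import cv2
a=cv2.imread('pics/top.png');b=cv2.imread('pics/scene.png')
cv2.imwrite('pics/t2.png',cv2.resize(a[130:380,130:530],None,fx=2,fy=2));cv2.imwrite('pics/s2.png',cv2.resize(b[120:420,120:470],None,fx=2,fy=2))"
```

```text
(no output)
```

View pics/t2.png

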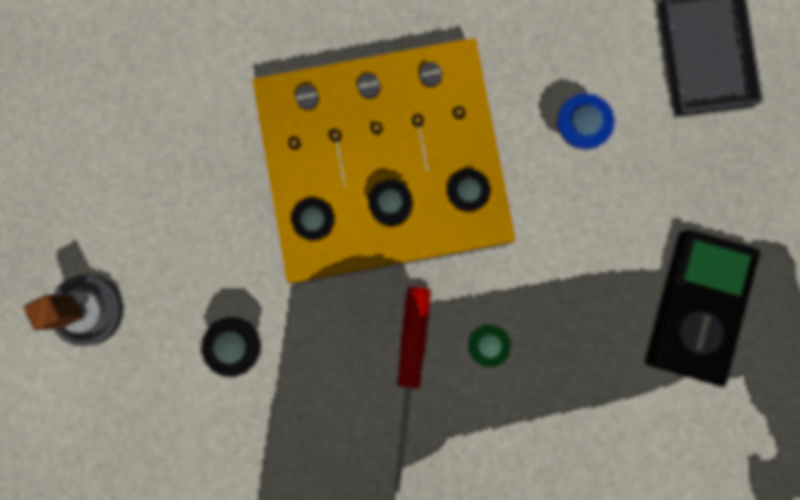

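View pics/s2.png

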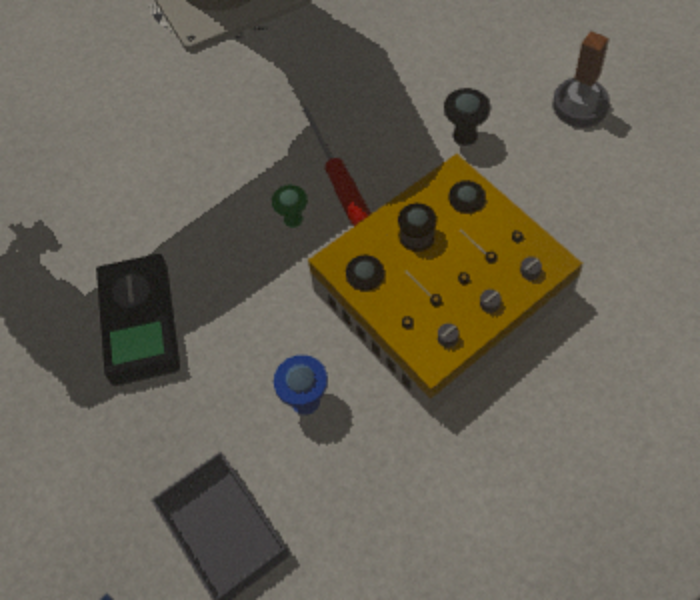

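Run:
```python
from h import *
im=save("top","crop.png",(285,170,365,260),6)
L=lambda a:np.round(a,4).tolist()
for n,pts in {"top":[("rest",*bot.look_for("top","rest")[0]["extent"][:2],.015),("head_rim",325,231,.101),("tooltop",148,286,.12),("lamp+75",286,239,.078),("lamp-75",364,224.5,.078),("drv top",339,275,.03),("big",245,303,.05)],
 "scene":[("rest",411,171,.018),("head_rim",328.5,229,.103),("tooltop",418,140,.12),("lamp+75",353,218,.078),("lamp-75",302,256,.078)]}.items():
    for p in pts: print(n,p[0],L(pix2(n,*p[1:])))
for n in("top","scene"):
    bot.camera(n)
    for t in("tool","head"):
        for d in bot.outline_of(n,t)[:2]:
            m=d["region"];v,u=np.nonzero(m);print(n,t,round(d["score"],2),L([u.mean(),v.mean()]),m.sum(),np.round(d["extent"]).tolist(), cv2.minAreaRect(np.c_[u,v].astype(np.float32)))
```

```text
top rest [0.4489, 0.2997, 0.015]
top head_rim [0.5491, 0.001, 0.101]
top tooltop [0.4472, 0.3146, 0.12]
top lamp+75 [0.5361, 0.0749, 0.078]
top lamp-75 [0.5643, -0.0718, 0.078]
top drv top [0.4698, -0.0256, 0.03]
top big [0.4149, 0.1548, 0.05]
scene rest [0.4571, 0.3062, 0.018]
scene head_rim [0.5519, 0.0027, 0.103]
scene tooltop [0.4502, 0.3131, 0.12]
scene lamp+75 [0.5401, 0.0737, 0.078]
scene lamp-75 [0.5683, -0.0727, 0.078]
top tool 0.89 [162.1597, 285.4093] 601 [164.0, 286.0, 40.0, 24.0] ((161.5, 285.5), (19.0, 37.0), 90.0)
top head 0.93 [422.4349, 190.5165] 637 [424.0, 191.0, 26.0, 27.0] ((422.0, 190.5), (27.0, 28.0), 90.0)
top head 0.88 [245.2513, 303.0565] 744 [244.0, 303.0, 29.0, 31.0] ((245.5, 303.0), (28.991378784179688, 30.405588150024414), 45.0)
scene tool 0.88 [413.3541, 157.455] 545 [412.0, 157.0, 23.0, 44.0] ((414.3999938964844, 156.80001831054688), (16.443843841552734, 41.10960388183594), 18.434947967529297)
scene head 0.83 [352.9257, 176.6285] 498 [354.0, 179.0, 22.0, 29.0] ((352.5, 178.0), (28.0, 23.0), 90.0)
scene head 0.58 [328.3031, 229.9409] 254 [330.0, 228.0, 16.0, 15.0] ((328.0, 230.0), (16.0, 18.0), 90.0)
```

View pics/crop.png

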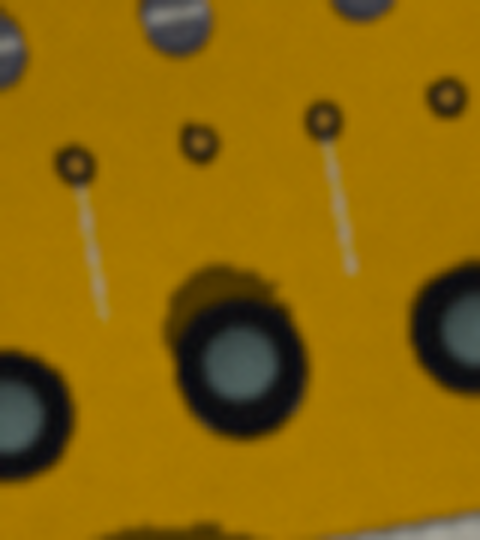

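The lamp heads in the top image are: black on the kit (325,231), a larger black one on the bench (245,303), blue (423,190) and green (375,302). The job's head is the one at (325,231): it is the smaller black one and sits high in the middle port, and the crop confirms it. The tool stands in the rest at about (171,286).

Run:
```python
from h import *
c=bot.get_calibration("wrist");print({k:np.round(v,3).tolist() for k,v in c.items()})
```

```text
{'vfov': 63.852, 'cx': 317.343, 'cy': 242.062, 'k1': 0.014, 'mount': [[-0.0, 0.962, 0.272, 0.068], [1.0, -0.0, 0.0, -0.001], [0.0, 0.272, -0.962, -0.131], [0.0, 0.0, 0.0, 1.0]]}
```

Emit:
drive_tool:
  rows:
    - {"dx":0.6,"dy":-0.78,"dz":-0.5}
    - {"dx":1.2,"dy":-1.56,"dz":-1}
    - {"dx":1.8,"dy":-2.3,"dz":-1}
    - {"dx":2.4,"dy":-3.1,"dz":-1}
    - {"dx":3.0,"dy":-3.9,"dz":-1}
    - {"dx":3.6,"dy":-4.6,"dz":-1}
    - {"dx":4.2,"dy":-5.4,"dz":-1}
    - {"dx":4.8,"dy":-6.1,"dz":-1}
    - {"dx":5.4,"dy":-6.8,"dz":-1}
    - {"dx":6.0,"dy":-7.6,"dz":-1}
    - {"dx":6.6,"dy":-8.4,"dz":-1}
    - {"dx":7.2,"dy":-9.1,"dz":-1}
    - {"dx":7.8,"dy":-9.8,"dz":-1}
    - {"dx":8.4,"dy":-10.6,"dz":-1}
    - {"dx":9.0,"dy":-11.4,"dz":-1}
    - {"dx":9.6,"dy":-12.1,"dz":-1}
    - {"dx":10.4,"dy":-13.1,"dz":-1}
    - {"dx":10.4,"dy":-13.1,"dz":-1}
    - {"dx":10.4,"dy":-13.1,"dz":-1}

```text
invalid input at $.rows[0]: expected keys dx, dy, dz, wx, wy, wz, hand
```

Emit:
drive_tool:
  rows:
    - {"dx":0.6,"dy":-0.78,"dz":-0.5,"wx":0,"wy":0,"wz":0,"hand":85}
    - {"dx":1.2,"dy":-1.56,"dz":-1,"wx":0,"wy":0,"wz":0,"hand":85}
    - {"dx":1.8,"dy":-2.3,"dz":-1,"wx":0,"wy":0,"wz":0,"hand":85}
    - {"dx":2.4,"dy":-3.1,"dz":-1,"wx":0,"wy":0,"wz":0,"hand":85}
    - {"dx":3.0,"dy":-3.9,"dz":-1,"wx":0,"wy":0,"wz":0,"hand":85}
    - {"dx":3.6,"dy":-4.6,"dz":-1,"wx":0,"wy":0,"wz":0,"hand":85}
    - {"dx":4.2,"dy":-5.4,"dz":-1,"wx":0,"wy":0,"wz":0,"hand":85}
    - {"dx":4.8,"dy":-6.1,"dz":-1,"wx":0,"wy":0,"wz":0,"hand":85}
    - {"dx":5.4,"dy":-6.8,"dz":-1,"wx":0,"wy":0,"wz":0,"hand":85}
    - {"dx":6.0,"dy":-7.6,"dz":-1,"wx":0,"wy":0,"wz":0,"hand":85}
    - {"dx":6.6,"dy":-8.4,"dz":-1,"wx":0,"wy":0,"wz":0,"hand":85}
    - {"dx":7.2,"dy":-9.1,"dz":-1,"wx":0,"wy":0,"wz":0,"hand":85}
    - {"dx":7.8,"dy":-9.8,"dz":-1,"wx":0,"wy":0,"wz":0,"hand":85}
    - {"dx":8.4,"dy":-10.6,"dz":-1,"wx":0,"wy":0,"wz":0,"hand":85}
    - {"dx":9.0,"dy":-11.4,"dz":-1,"wx":0,"wy":0,"wz":0,"hand":85}
    - {"dx":9.6,"dy":-12.1,"dz":-1,"wx":0,"wy":0,"wz":0,"hand":85}
    - {"dx":10.4,"dy":-13.1,"dz":-1,"wx":0,"wy":0,"wz":0,"hand":85}
    - {"dx":10.4,"dy":-13.1,"dz":-1,"wx":0,"wy":0,"wz":0,"hand":85}
    - {"dx":10.4,"dy":-13.1,"dz":-1,"wx":0,"wy":0,"wz":0,"hand":85}
    - {"dx":10.4,"dy":-13.1,"dz":-1,"wx":0,"wy":0,"wz":0,"hand":85}

```text
clock: 3.2
eef_pos: [0.4808, 0.205, 0.292]
tool_rot: [0.982, 0.19, -0.005, -0.019]
ft_force: [-0.5, 0.2, -0.3]
grip_width: 0.0848
grasp_force: 0.0
```

Run:
```python
from h import *
o=bot.get_obs();print(o["clock"],o["eef_pos"],o["joint_pos"],o["joint_vel"].round(3) if hasattr(o["joint_vel"],"round") else o["joint_vel"])
save("wrist","w1.png")
for t in("tool","rest"):
  for d in bot.outline_of("wrist",t)[:2]:
    v,u=np.nonzero(d["region"]);print(t,round(d["score"],2),np.round(d["extent"]))
print("pred tooltop",proj("wrist",[.449,.313,.12]))
```

```text
3.2 [0.48077804 0.20497976 0.29201403] [0.38170581 0.27290898 0.17565724 1.47546414 0.03808    3.14061706] [0.026 0.11  0.151 0.049 0.012 0.   ]
tool 0.79 [208. 198.  70.  57.]
rest 0.96 [228. 189.  68.  69.]
pred tooltop [188.27198522 205.84983004]
```

View pics/w1.png

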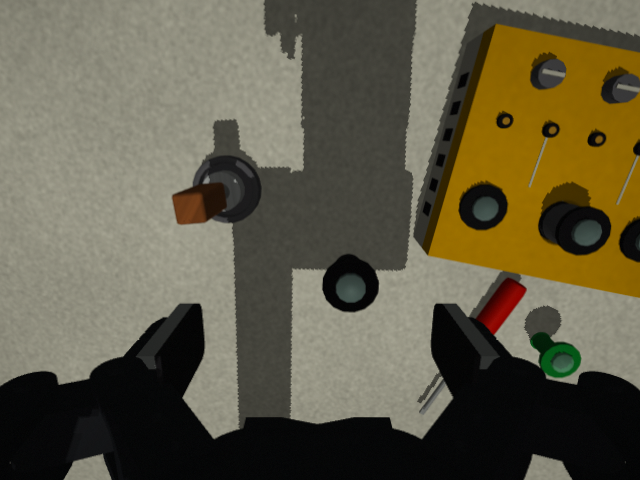

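The wrist view shows the tool handle's top face at about (188,208) and the rest at (228,189). Joint 6 is at its limit, so I'll turn the wrist back. First I'll measure the handle's yaw from its top face.

Run:
```python
from h import *
im=cv2.imread("pics/w1.png")
c=im[180:235,165:240]; cv2.imwrite("pics/w1c.png",cv2.resize(c,None,fx=8,fy=8,interpolation=cv2.INTER_NEAREST))
hsv=cv2.cvtColor(im,cv2.COLOR_BGR2HSV)
m=(hsv[...,1]>100)&(hsv[...,0]<15)
m[:180]=0;m[235:]=0;m[:,:165]=0;m[:,240:]=0
print(m.sum()); V=hsv[...,2][m]; print(np.percentile(V,[5,25,50,75,95]))
t,_=cv2.threshold(V.reshape(-1,1),0,255,cv2.THRESH_OTSU);print(t)
b=m&(hsv[...,2]>t); v,u=np.nonzero(b);r=cv2.minAreaRect(np.c_[u,v].astype(np.float32));print(b.sum(),r)
P=np.array([pix2("wrist",*q,.12) for q in cv2.boxPoints(r)]);print(P.round(4),P.mean(0)); e=np.diff(P,axis=0);print(np.linalg.norm(e,axis=1),np.degrees(np.arctan2(e[:,1],e[:,0])))
```

```text
1703
[ 32.  34.  70. 102. 111.]
68.0
856 ((188.6311492919922, 208.442626953125), (29.60518455505371, 31.234832763671875), 84.80557250976562)
[[0.4523 0.3279 0.12  ]
 [0.464  0.3053 0.12  ]
 [0.4417 0.2961 0.12  ]
 [0.4297 0.3192 0.12  ]] [0.44693389 0.31209442 0.12      ]
[0.02547161 0.02409203 0.02603658] [ -62.58289055 -157.6176855   117.65802305]
```

View pics/w1c.png

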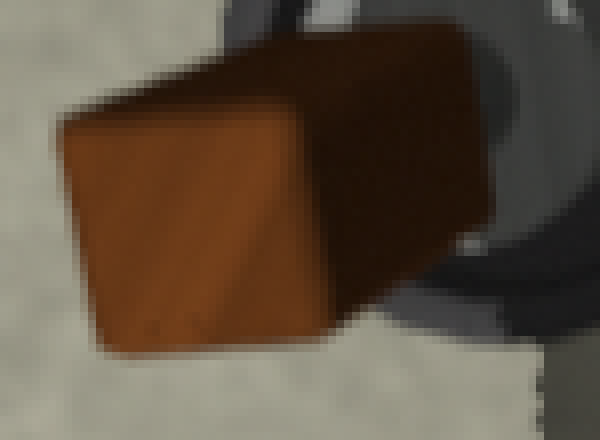

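Emit:
drive_tool:
  rows:
    - {"dx":0,"dy":0,"dz":0,"wx":0,"wy":0,"wz":-1.6,"hand":85}
    - {"dx":0,"dy":0,"dz":0,"wx":0,"wy":0,"wz":-3.2,"hand":85}
    - {"dx":0,"dy":0,"dz":0,"wx":0,"wy":0,"wz":-4.8,"hand":85}
    - {"dx":0,"dy":0,"dz":0,"wx":0,"wy":0,"wz":-6.4,"hand":85}
    - {"dx":0,"dy":0,"dz":0,"wx":0,"wy":0,"wz":-8,"hand":85}
    - {"dx":0,"dy":0,"dz":0,"wx":0,"wy":0,"wz":-9.6,"hand":85}
    - {"dx":0,"dy":0,"dz":0,"wx":0,"wy":0,"wz":-11.2,"hand":85}
    - {"dx":0,"dy":0,"dz":0,"wx":0,"wy":0,"wz":-12.8,"hand":85}
    - {"dx":0,"dy":0,"dz":0,"wx":0,"wy":0,"wz":-14.4,"hand":85}
    - {"dx":0,"dy":0,"dz":0,"wx":0,"wy":0,"wz":-16,"hand":85}
    - {"dx":0,"dy":0,"dz":0,"wx":0,"wy":0,"wz":-17.5,"hand":85}
    - {"dx":0,"dy":0,"dz":0,"wx":0,"wy":0,"wz":-18.5,"hand":85}
    - {"dx":0,"dy":0,"dz":0,"wx":0,"wy":0,"wz":-18.5,"hand":85}

```text
clock: 4.65
eef_pos: [0.4798, 0.2042, 0.2928]
tool_rot: [0.542, 0.84, 0.011, -0.016]
ft_force: [-0.0, -0.1, -0.1]
grip_width: 0.0851
grasp_force: 0.0
```

```bash
cat >> h.py <<'E'
def delta(p,yaw,o=None):
    """tool-frame shift (50 mm units) and turn (5 deg units) from measured pose to p, pointing down, x_t at yaw deg"""
    o=o or bot.get_obs(); q=R.from_quat(o["tool_rot"]); a=np.radians(yaw)
    g=R.from_matrix(np.c_[[np.cos(a),np.sin(a),0],[np.sin(a),-np.cos(a),0],[0,0,-1]])
    return (q.inv().apply(np.array(p)-o["eef_pos"])/.05).round(3),(np.degrees((q.inv()*g).as_rotvec())/5).round(3)
E
python3 - <<'E'
from h import *
o=bot.get_obs();print(o["clock"],np.round(o["eef_pos"],4),np.round(o["joint_pos"],3),R.from_quat(o["tool_rot"]).as_matrix().round(4).tolist(),np.round(o["ft_force"],2))
# view pose: camera roughly above the tool
im=save("wrist","w2.png")
print("pred",proj("wrist",[.447,.312,.12]))
hsv=cv2.cvtColor(im,cv2.COLOR_BGR2HSV)
m=((hsv[...,1]>100)&(hsv[...,0]<15)&(hsv[...,2]>68)).astype(np.uint8)
n,l,s,ce=cv2.connectedComponentsWithStats(m);print([(s[i].tolist(),ce[i].round(1).tolist()) for i in range(1,n) if s[i,4]>200])
print(delta([.447,.312,.25],115))
E
```

```text
4.65 [0.4798 0.2042 0.2928] [0.381 0.27  0.173 1.475 0.038 1.526] [[-0.4124, 0.9109, -0.015], [0.9102, 0.4127, 0.0349], [0.038, 0.0007, -0.9993]] [-0.03 -0.07 -0.09]
pred [337.03097508  84.52262394]
[([320, 65, 35, 37, 1154], [337.3, 83.4]), ([195, 357, 41, 32, 709], [215.5, 373.7])]
(array([2.201, 0.286, 0.939]), array([ 0.01 , -0.436, -0.143]))
```

Emit:
drive_tool:
  rows:
    - {"dx":0.8,"dy":0.1,"dz":0.3,"wx":0,"wy":-0.2,"wz":0,"hand":85}
    - {"dx":1.6,"dy":0.2,"dz":0.7,"wx":0,"wy":-0.436,"wz":-0.143,"hand":85}
    - {"dx":2.2,"dy":0.286,"dz":0.94,"wx":0.01,"wy":-0.436,"wz":-0.143,"hand":85}
    - {"dx":2.2,"dy":0.286,"dz":0.94,"wx":0.01,"wy":-0.436,"wz":-0.143,"hand":85}
    - {"dx":2.2,"dy":0.286,"dz":0.94,"wx":0.01,"wy":-0.436,"wz":-0.143,"hand":85}

```text
clock: 5.2
eef_pos: [0.4466, 0.3125, 0.2493]
tool_rot: [0.536, 0.844, -0.001, -0.0]
ft_force: [0.2, -0.0, -0.3]
grip_width: 0.085
grasp_force: 0.0
```

```bash
cat > m.py <<'E'
from h import *
import sys
o=bot.get_obs();print(o["clock"],np.round(o["eef_pos"],4),R.from_quat(o["tool_rot"]).as_matrix().round(4).tolist())
im=save("wrist",sys.argv[1])
hsv=cv2.cvtColor(im,cv2.COLOR_BGR2HSV)
m=((hsv[...,1]>100)&(hsv[...,0]<15)&(hsv[...,2]>68)).astype(np.uint8)
n,l,s,ce=cv2.connectedComponentsWithStats(m)
u0,v0=proj("wrist",[.447,.312,.12]);print("pred",u0,v0)
i=min((i for i in range(1,n) if s[i,4]>200),key=lambda i:np.hypot(*(ce[i]-[u0,v0])))
c=max(cv2.findContours((l==i).astype(np.uint8),cv2.RETR_EXTERNAL,cv2.CHAIN_APPROX_NONE)[0],key=len)[:,0]
P=np.array([pix2("wrist",*q,.12)[:2] for q in c]).astype(np.float32)
print(s[i],ce[i],"rect in mm",[np.round(np.array(x)*k,4) for x,k in zip(cv2.minAreaRect(P*1000),(1e-3,1,1))])
E
python3 m.py w3.png
```

```text
5.2 [0.4466 0.3125 0.2493] [[-0.425, 0.9052, -0.0009], [0.9052, 0.425, -0.0011], [-0.0006, -0.0013, -1.0]]
pred 317.6797285568853 237.37578607022172
[ 301  220   36   35 1176] [318.36564626 236.81377551] rect in mm [array([0.4474, 0.3124]), array([24.1685, 25.071 ]), np.float64(27.8805)]
```

View pics/w3.png

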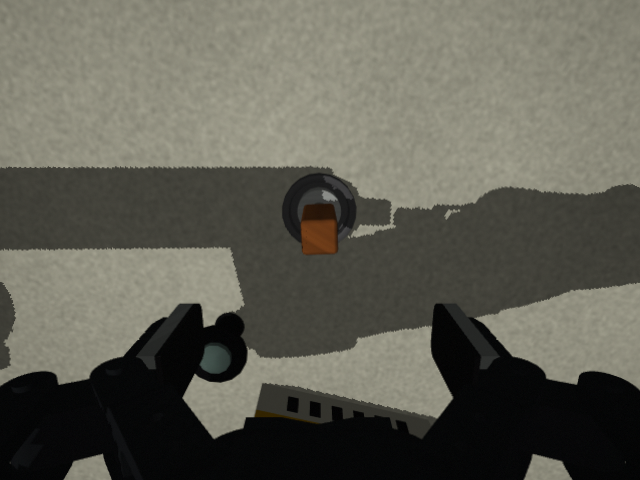

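Handle is centred between the fingers (318,237) in the wrist view and the fingers flank it. Now I'll descend and grip.

Emit:
drive_tool:
  rows:
    - {"dx":0,"dy":0.01,"dz":0.5,"wx":0,"wy":0,"wz":0,"hand":85}
    - {"dx":0,"dy":0.01,"dz":1.1,"wx":0,"wy":0,"wz":0,"hand":85}
    - {"dx":0,"dy":0.01,"dz":1.7,"wx":0,"wy":0,"wz":0,"hand":85}
    - {"dx":0,"dy":0.01,"dz":2.3,"wx":0,"wy":0,"wz":0,"hand":85}
    - {"dx":0,"dy":0.01,"dz":2.8,"wx":0,"wy":0,"wz":0,"hand":85}
    - {"dx":0,"dy":0.01,"dz":3.2,"wx":0,"wy":0,"wz":0,"hand":85}
    - {"dx":0,"dy":0.01,"dz":3.3,"wx":0,"wy":0,"wz":0,"hand":85}
    - {"dx":0,"dy":0.01,"dz":3.3,"wx":0,"wy":0,"wz":0,"hand":60}
    - {"dx":0,"dy":0.01,"dz":3.3,"wx":0,"wy":0,"wz":0,"hand":45}
    - {"dx":0,"dy":0.01,"dz":3.3,"wx":0,"wy":0,"wz":0,"hand":32}
    - {"dx":0,"dy":0.01,"dz":3.3,"wx":0,"wy":0,"wz":0,"hand":20}
    - {"dx":0,"dy":0.01,"dz":3.3,"wx":0,"wy":0,"wz":0,"hand":0}
    - {"dx":0,"dy":0.01,"dz":3.3,"wx":0,"wy":0,"wz":0,"hand":0}
    - {"dx":0,"dy":0.01,"dz":3.3,"wx":0,"wy":0,"wz":0,"hand":0}
    - {"dx":0,"dy":0.01,"dz":3.3,"wx":0,"wy":0,"wz":0,"hand":0}

```text
clock: 6.75
eef_pos: [0.4483, 0.3131, 0.0858]
tool_rot: [0.536, 0.844, 0.001, 0.0]
ft_force: [-0.2, -0.5, 5.9]
grip_width: 0.0254
grasp_force: 59.4
```

Emit:
drive_tool:
  rows:
    - {"dx":0,"dy":0,"dz":-0.3,"wx":0,"wy":0,"wz":0,"hand":0}
    - {"dx":0,"dy":0,"dz":-0.8,"wx":0,"wy":0,"wz":0,"hand":0}
    - {"dx":0,"dy":0,"dz":-1.4,"wx":0,"wy":0,"wz":0,"hand":0}
    - {"dx":0,"dy":0,"dz":-2.1,"wx":0,"wy":0,"wz":0,"hand":0}
    - {"dx":-0.2,"dy":0,"dz":-2.8,"wx":0,"wy":0,"wz":0,"hand":0}
    - {"dx":-0.7,"dy":-0.1,"dz":-3.1,"wx":0,"wy":0,"wz":0,"hand":0}
    - {"dx":-1.4,"dy":-0.2,"dz":-3.1,"wx":0,"wy":0,"wz":0,"hand":0}
    - {"dx":-2.2,"dy":-0.2,"dz":-3.1,"wx":0,"wy":0,"wz":0,"hand":0}
    - {"dx":-3.0,"dy":-0.3,"dz":-3.1,"wx":0,"wy":0,"wz":0,"hand":0}
    - {"dx":-3.8,"dy":-0.4,"dz":-3.1,"wx":0,"wy":0,"wz":0,"hand":0}
    - {"dx":-4.6,"dy":-0.5,"dz":-3.1,"wx":0,"wy":0,"wz":0,"hand":0}
    - {"dx":-5.4,"dy":-0.5,"dz":-3.1,"wx":0,"wy":0,"wz":0,"hand":0}
    - {"dx":-6.2,"dy":-0.6,"dz":-3.1,"wx":0,"wy":0,"wz":0,"hand":0}
    - {"dx":-7.0,"dy":-0.7,"dz":-3.1,"wx":0,"wy":0,"wz":0,"hand":0}
    - {"dx":-7.7,"dy":-0.8,"dz":-3.1,"wx":0,"wy":0,"wz":0,"hand":0}
    - {"dx":-8.1,"dy":-0.8,"dz":-3.1,"wx":0,"wy":0,"wz":0,"hand":0}
    - {"dx":-8.3,"dy":-0.8,"dz":-3.1,"wx":0,"wy":0,"wz":0,"hand":0}
    - {"dx":-8.3,"dy":-0.8,"dz":-3.1,"wx":0,"wy":0,"wz":0,"hand":0}
    - {"dx":-8.3,"dy":-0.8,"dz":-3.1,"wx":0,"wy":0,"wz":0,"hand":0}

```text
clock: 8.65
eef_pos: [0.5872, -0.0793, 0.2391]
tool_rot: [0.536, 0.844, -0.0, -0.001]
ft_force: [0.4, 0.6, -2.4]
grip_width: 0.0254
grasp_force: 59.1
```

Run:
```python
from h import *
o=bot.get_obs();print(o["clock"],np.round(o["eef_pos"],4),R.from_quat(o["tool_rot"]).as_matrix().round(4).tolist(),np.round(o["ft_force"],2),np.round(o["joint_vel"],3))
save("wrist","w4.png")
for t in("head","lens","tool"):
  for d in bot.outline_of("wrist",t)[:3]: print(t,round(d["score"],2),np.round(d["extent"],1), pix2("wrist",*d["extent"][:2],.103).round(4))
print(proj("wrist",[.5495,.0015,.103]))
```

```text
8.65 [ 0.5872 -0.0793  0.2391] [[-0.4253, 0.905, -0.0016], [0.905, 0.4253, 0.0006], [0.0013, -0.0012, -1.0]] [ 0.39  0.64 -2.35] [ 0.015 -0.011 -0.006  0.    -0.002 -0.001]
head 0.95 [320.5 101.5  67.   66.6] [0.5503 0.0036 0.103 ]
head 0.88 [131.1 146.3  57.   51.4] [ 0.4473 -0.0765  0.103 ]
lens 0.81 [319.4 102.1  31.9  35.8] [0.5498 0.003  0.103 ]
lens 0.66 [122.7 147.2  26.9  28.9] [ 0.4424 -0.0795  0.103 ]
tool 0.85 [317.9 321.8  85.9 191.2] [ 0.6168 -0.1411  0.103 ]
[317.83081146 103.74920035]
```

View pics/w4.png

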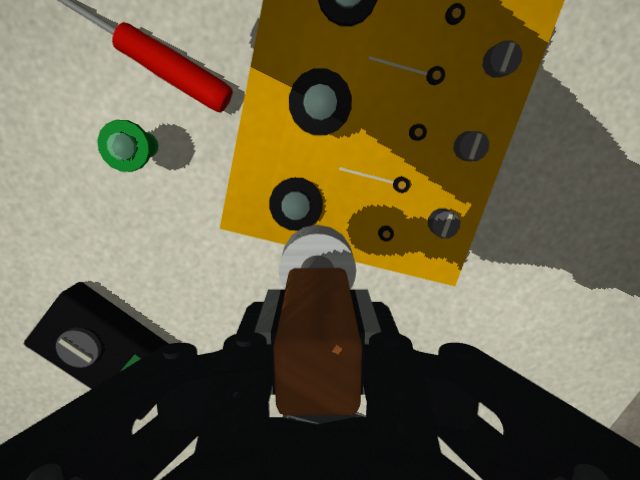

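Run:
```python
from h import *
from scipy.optimize import least_squares
im=cv2.imread("pics/w4.png");g=im.max(2).astype(float)
def fit(pts,z,r):
    P=np.array([pix2("wrist",*p,z)[:2] for p in pts])
    f=lambda x:np.hypot(*(P-x[:2]).T)-x[2]
    s=least_squares(f,[*P.mean(0),r],loss="soft_l1",f_scale=.0005); f2=lambda x:np.hypot(*(P-x).T)-r
    s2=least_squares(f2,P.mean(0),loss="soft_l1",f_scale=.0005)
    return s.x.round(4),s2.x.round(4),(np.median(abs(s2.fun))*1e3).round(2)
def edges(c,angs,r0,r1,sign,ch=g):
    out=[]
    for a in np.radians(angs):
        rr=np.arange(r0,r1,.5);u=c[0]+rr*np.cos(a);v=c[1]+rr*np.sin(a)
        p=cv2.remap(cv2.GaussianBlur(ch,(0,0),1).astype(np.float32),u.astype(np.float32)[None],v.astype(np.float32)[None],1)[0]
        k=np.argmax(sign*np.gradient(p));out.append((u[k],v[k]))
    return np.array(out)
red=im[...,2].astype(float)
e=edges((320,101.5),range(0,360,6),22,40,+1,red);print("rim",fit(e,.103,.021))
e=edges((320,101.5),range(0,360,6),10,24,-1);print("lens",fit(e,.105,.011))
bl=im[...,0].astype(float)
e=edges((317.5,262),range(185,356,5),28,48,-1,bl);print(e[::6].round());print("cup top",fit(e,.239-.0818+.022,.0205))
print("cup bottom",fit(e,.239-.0818,.0205)); o=bot.get_obs();print(o["eef_pos"])
```

```text
rim (array([0.5502, 0.0029, 0.0206]), array([0.5502, 0.0029]), np.float64(0.33))
lens (array([0.5502, 0.003 , 0.0108]), array([0.5502, 0.003 ]), np.float64(0.17))
[[281. 259.]
 [287. 241.]
 [305. 235.]
 [320. 234.]
 [335. 237.]
 [348. 248.]]
cup top (array([ 0.5866, -0.0785,  0.0203]), array([ 0.5867, -0.0788]), np.float64(0.24))
cup bottom (array([ 0.59  , -0.0858,  0.0226]), array([ 0.5887, -0.0835]), np.float64(0.61))
[ 0.58747623 -0.07893078  0.23974261]
```

Emit:
drive_tool:
  rows:
    - {"dx":0.4,"dy":0.01,"dz":0,"wx":0,"wy":0,"wz":0,"hand":0}
    - {"dx":0.9,"dy":0.02,"dz":0,"wx":0,"wy":0,"wz":0,"hand":0}
    - {"dx":1.4,"dy":0.03,"dz":0.1,"wx":0,"wy":0,"wz":0,"hand":0}
    - {"dx":1.7,"dy":0.034,"dz":0.3,"wx":0,"wy":0,"wz":0,"hand":0}
    - {"dx":1.79,"dy":0.034,"dz":0.6,"wx":0,"wy":0,"wz":0,"hand":0}
    - {"dx":1.79,"dy":0.034,"dz":0.75,"wx":0,"wy":0,"wz":0,"hand":0}
    - {"dx":1.79,"dy":0.034,"dz":0.82,"wx":0,"wy":0,"wz":0,"hand":0}
    - {"dx":1.79,"dy":0.034,"dz":0.82,"wx":0,"wy":0,"wz":0,"hand":0}
    - {"dx":1.79,"dy":0.034,"dz":0.82,"wx":0,"wy":0,"wz":0,"hand":0}

```text
clock: 9.75
eef_pos: [0.5517, 0.0012, 0.199]
tool_rot: [0.537, 0.844, 0.0, 0.0]
ft_force: [0.2, -0.1, -2.2]
grip_width: 0.0251
grasp_force: 59.2
```

Run:
```python
from h import *
o=bot.get_obs();print(o["clock"],np.round(o["eef_pos"],4),R.from_quat(o["tool_rot"]).as_matrix().round(4).tolist(),np.round(o["ft_force"],2))
p=np.array([.5502,.0029,.103]);print("err tcp->head",(np.array(o["eef_pos"])-[.0008,-.0001,.0818]-p).round(4))
a=save("wrist","x.png"); b=save("scene","y.png")
u,v=proj("scene",[.5502,.0029,.12]).astype(int)
A=cv2.resize(a[60:300,200:440],(400,400),interpolation=3);B=cv2.resize(b[v-40:v+40,u-40:u+40],(400,400),interpolation=3)
cv2.imwrite("pics/w5.png",np.hstack([A,B]));print(u,v)
```

```text
9.75 [0.5517 0.0012 0.199 ] [[-0.4241, 0.9056, 0.0007], [0.9056, 0.4241, -0.0002], [-0.0005, 0.0005, -1.0]] [ 0.19 -0.07 -2.19]
err tcp->head [ 0.0007 -0.0016  0.0142]
328 223
```

View pics/w5.png

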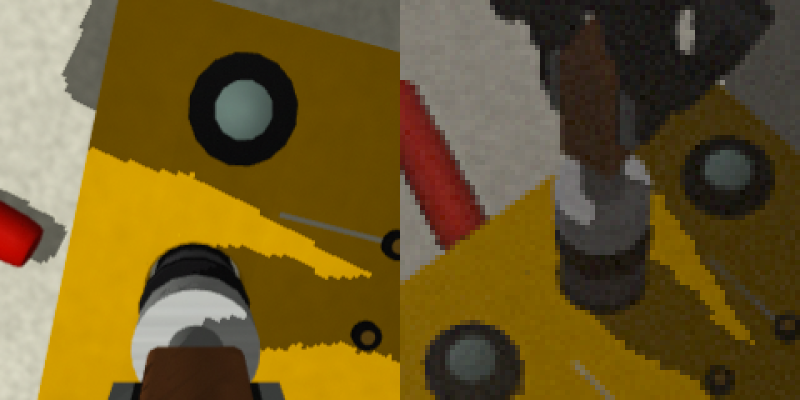

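Both views show the cup sitting concentrically over the lamp head: (195,300) in the wrist crop and (602,240) in the scene crop. Next I'll approach with a 1.75 mm centring correction.

Emit:
drive_tool:
  rows:
    - {"dx":0.035,"dy":0,"dz":0,"wx":0,"wy":0,"wz":0,"hand":0}
    - {"dx":0.035,"dy":0,"dz":0.05,"wx":0,"wy":0,"wz":0,"hand":0}
    - {"dx":0.035,"dy":0,"dz":0.1,"wx":0,"wy":0,"wz":0,"hand":0}
    - {"dx":0.035,"dy":0,"dz":0.14,"wx":0,"wy":0,"wz":0,"hand":0}
    - {"dx":0.035,"dy":0,"dz":0.18,"wx":0,"wy":0,"wz":0,"hand":0}
    - {"dx":0.035,"dy":0,"dz":0.2,"wx":0,"wy":0,"wz":0,"hand":0}
    - {"dx":0.035,"dy":0,"dz":0.22,"wx":0,"wy":0,"wz":0,"hand":0}
    - {"dx":0.035,"dy":0,"dz":0.22,"wx":0,"wy":0,"wz":0,"hand":0}

```text
clock: 10.65
eef_pos: [0.5504, 0.0031, 0.1874]
tool_rot: [0.536, 0.844, -0.0, -0.0]
ft_force: [-0.8, 0.0, -1.4]
grip_width: 0.0252
grasp_force: 59.2
```

Emit:
drive_tool:
  rows:
    - {"dx":0,"dy":0,"dz":0.015,"wx":0,"wy":0,"wz":0,"hand":0}
    - {"dx":0,"dy":0,"dz":0.03,"wx":0,"wy":0,"wz":0,"hand":0}
    - {"dx":0,"dy":0,"dz":0.045,"wx":0,"wy":0,"wz":0,"hand":0}
    - {"dx":0,"dy":0,"dz":0.06,"wx":0,"wy":0,"wz":0,"hand":0}
    - {"dx":0,"dy":0,"dz":0.075,"wx":0,"wy":0,"wz":0,"hand":0}
    - {"dx":0,"dy":0,"dz":0.09,"wx":0,"wy":0,"wz":0,"hand":0}

```text
clock: 11.25
eef_pos: [0.5505, 0.0031, 0.1831]
tool_rot: [0.536, 0.844, -0.0, -0.0]
ft_force: [0.0, -0.2, -1.6]
grip_width: 0.0255
grasp_force: 59.2
```

Emit:
drive_tool:
  rows:
    - {"dx":0,"dy":0,"dz":0.015,"wx":0,"wy":0,"wz":0,"hand":0}
    - {"dx":0,"dy":0,"dz":0.03,"wx":0,"wy":0,"wz":0,"hand":0}
    - {"dx":0,"dy":0,"dz":0.045,"wx":0,"wy":0,"wz":0,"hand":0}
    - {"dx":0,"dy":0,"dz":0.06,"wx":0,"wy":0,"wz":0,"hand":0}

```text
clock: 11.65
eef_pos: [0.5505, 0.0031, 0.18]
tool_rot: [0.536, 0.844, -0.0, -0.0]
ft_force: [-0.4, 0.6, -0.9]
grip_width: 0.0256
grasp_force: 59.2
```

Emit:
drive_tool:
  rows:
    - {"dx":0,"dy":0,"dz":0.015,"wx":0,"wy":0,"wz":0,"hand":0}
    - {"dx":0,"dy":0,"dz":0.03,"wx":0,"wy":0,"wz":0,"hand":0}
    - {"dx":0,"dy":0,"dz":0.04,"wx":0,"wy":0,"wz":0,"hand":0}

```text
clock: 11.95
eef_pos: [0.5505, 0.0031, 0.178]
tool_rot: [0.536, 0.844, -0.0, -0.0]
ft_force: [-0.3, 0.1, -1.1]
grip_width: 0.0256
grasp_force: 59.2
```

Emit:
drive_tool:
  rows:
    - {"dx":0,"dy":0,"dz":0.015,"wx":0,"wy":0,"wz":0,"hand":0}
    - {"dx":0,"dy":0,"dz":0.03,"wx":0,"wy":0,"wz":0,"hand":0}
    - {"dx":0,"dy":0,"dz":0.04,"wx":0,"wy":0,"wz":0,"hand":0}

```text
clock: 12.25
eef_pos: [0.5505, 0.0031, 0.176]
tool_rot: [0.536, 0.844, -0.0, -0.0]
ft_force: [-0.8, 0.3, -1.0]
grip_width: 0.0255
grasp_force: 59.2
```

Emit:
drive_tool:
  rows:
    - {"dx":0,"dy":0,"dz":0.015,"wx":0,"wy":0,"wz":0,"hand":0}
    - {"dx":0,"dy":0,"dz":0.03,"wx":0,"wy":0,"wz":0,"hand":0}
    - {"dx":0,"dy":0,"dz":0.045,"wx":0,"wy":0,"wz":0,"hand":0}

```text
clock: 12.55
eef_pos: [0.5505, 0.0031, 0.1738]
tool_rot: [0.536, 0.844, -0.0, -0.0]
ft_force: [0.4, -0.1, -1.4]
grip_width: 0.0253
grasp_force: 59.2
```

Emit:
drive_tool:
  rows:
    - {"dx":0,"dy":0,"dz":0.015,"wx":0,"wy":0,"wz":0,"hand":0}
    - {"dx":0,"dy":0,"dz":0.03,"wx":0,"wy":0,"wz":0,"hand":0}
    - {"dx":0,"dy":0,"dz":0.04,"wx":0,"wy":0,"wz":0,"hand":0}

```text
clock: 12.85
eef_pos: [0.5505, 0.0031, 0.1718]
tool_rot: [0.536, 0.844, -0.0, -0.0]
ft_force: [-0.0, 0.1, -0.5]
grip_width: 0.0256
grasp_force: 59.3
```

Emit:
drive_tool:
  rows:
    - {"dx":0,"dy":0,"dz":0.015,"wx":0,"wy":0,"wz":0,"hand":0}
    - {"dx":0,"dy":0,"dz":0.03,"wx":0,"wy":0,"wz":0,"hand":0}
    - {"dx":0,"dy":0,"dz":0.04,"wx":0,"wy":0,"wz":0,"hand":0}

```text
clock: 13.15
eef_pos: [0.5505, 0.0032, 0.1697]
tool_rot: [0.536, 0.844, -0.0, -0.0]
ft_force: [-0.6, 0.3, 0.2]
grip_width: 0.0251
grasp_force: 59.3
```

Force is starting to rise at 15 mm down.

Emit:
drive_tool:
  rows:
    - {"dx":0,"dy":0,"dz":0.015,"wx":0,"wy":0,"wz":0,"hand":0}
    - {"dx":0,"dy":0,"dz":0.03,"wx":0,"wy":0,"wz":0,"hand":0}

```text
clock: 13.35
eef_pos: [0.5505, 0.0031, 0.1683]
tool_rot: [0.536, 0.844, -0.0, -0.0]
ft_force: [-0.6, -0.1, -0.4]
grip_width: 0.0256
grasp_force: 59.3
```

Emit:
drive_tool:
  rows:
    - {"dx":0,"dy":0,"dz":0.015,"wx":0,"wy":0,"wz":0,"hand":0}
    - {"dx":0,"dy":0,"dz":0.03,"wx":0,"wy":0,"wz":0,"hand":0}

```text
clock: 13.55
eef_pos: [0.5505, 0.0031, 0.1668]
tool_rot: [0.536, 0.844, -0.0, -0.0]
ft_force: [-0.6, 1.1, -0.4]
grip_width: 0.0253
grasp_force: 59.3
```

Emit:
drive_tool:
  rows:
    - {"dx":0,"dy":0,"dz":0.015,"wx":0,"wy":0,"wz":0,"hand":0}
    - {"dx":0,"dy":0,"dz":0.03,"wx":0,"wy":0,"wz":0,"hand":0}

```text
clock: 13.75
eef_pos: [0.5505, 0.0031, 0.1654]
tool_rot: [0.536, 0.844, -0.0, 0.0]
ft_force: [-1.1, -1.0, 2.4]
grip_width: 0.0257
grasp_force: 59.4
```

Emit:
drive_tool:
  rows:
    - {"dx":0,"dy":0,"dz":0.012,"wx":0,"wy":0,"wz":0,"hand":0}
    - {"dx":0,"dy":0,"dz":0.024,"wx":0,"wy":0,"wz":0,"hand":0}

```text
clock: 13.95
eef_pos: [0.5506, 0.0031, 0.1647]
tool_rot: [0.536, 0.844, 0.0, 0.0]
ft_force: [-2.3, -0.8, 6.6]
grip_width: 0.0252
grasp_force: 60.2
```

Emit:
drive_tool:
  rows:
    - {"dx":0,"dy":0,"dz":0.012,"wx":0,"wy":0,"wz":0,"hand":0}
    - {"dx":0,"dy":0,"dz":0.024,"wx":0,"wy":0,"wz":0,"hand":0}

```text
clock: 14.15
eef_pos: [0.5507, 0.0031, 0.1643]
tool_rot: [0.536, 0.844, 0.0, 0.001]
ft_force: [-3.2, -0.4, 11.5]
grip_width: 0.0254
grasp_force: 60.7
```

Emit:
drive_tool:
  rows:
    - {"dx":0,"dy":0,"dz":0.01,"wx":0,"wy":0,"wz":0,"hand":0}
    - {"dx":0,"dy":0,"dz":0.016,"wx":0,"wy":0,"wz":0,"hand":0}

```text
clock: 14.35
eef_pos: [0.5507, 0.0031, 0.1642]
tool_rot: [0.536, 0.844, 0.0, 0.001]
ft_force: [-4.0, 0.8, 13.3]
grip_width: 0.0252
grasp_force: 61.0
```

Emit:
drive_tool:
  rows:
    - {"dx":0,"dy":0,"dz":0.01,"wx":0,"wy":0,"wz":0,"hand":0}
    - {"dx":0,"dy":0,"dz":0.01,"wx":0,"wy":0,"wz":0,"hand":0}

```text
clock: 14.55
eef_pos: [0.5506, 0.0031, 0.1624]
tool_rot: [0.536, 0.844, 0.0, 0.0]
ft_force: [-0.1, 0.1, -1.0]
grip_width: 0.0252
grasp_force: 59.3
```

Clicked: the force dropped from 13 N to the baseline. I'll ease down toward the stop in half-millimetre steps.

Emit:
drive_tool:
  rows:
    - {"dx":0,"dy":0,"dz":0.008,"wx":0,"wy":0,"wz":0,"hand":0}
    - {"dx":0,"dy":0,"dz":0.016,"wx":0,"wy":0,"wz":0,"hand":0}
    - {"dx":0,"dy":0,"dz":0.022,"wx":0,"wy":0,"wz":0,"hand":0}

```text
clock: 14.85
eef_pos: [0.5507, 0.0031, 0.1603]
tool_rot: [0.536, 0.844, -0.0, 0.0]
ft_force: [0.5, 0.4, 0.3]
grip_width: 0.0252
grasp_force: 59.6
```

Emit:
drive_tool:
  rows:
    - {"dx":0,"dy":0,"dz":0.008,"wx":0,"wy":0,"wz":0,"hand":0}
    - {"dx":0,"dy":0,"dz":0.012,"wx":0,"wy":0,"wz":0,"hand":0}

```text
clock: 15.05
eef_pos: [0.5507, 0.0031, 0.1599]
tool_rot: [0.536, 0.844, -0.0, 0.0]
ft_force: [0.7, -0.1, 1.2]
grip_width: 0.0252
grasp_force: 59.6
```

Emit:
drive_tool:
  rows:
    - {"dx":0,"dy":0,"dz":0.008,"wx":0,"wy":0,"wz":0,"hand":0}
    - {"dx":0,"dy":0,"dz":0.016,"wx":0,"wy":0,"wz":0,"hand":0}

```text
clock: 15.25
eef_pos: [0.5507, 0.0031, 0.1598]
tool_rot: [0.536, 0.844, 0.0, 0.0]
ft_force: [-1.9, 0.0, 7.1]
grip_width: 0.0256
grasp_force: 60.3
```

At the hard stop with about 9 N. Retracting.

Emit:
drive_tool:
  rows:
    - {"dx":0,"dy":0,"dz":-0.05,"wx":0,"wy":0,"wz":0,"hand":0}
    - {"dx":0,"dy":0,"dz":-0.15,"wx":0,"wy":0,"wz":0,"hand":0}
    - {"dx":0,"dy":0,"dz":-0.3,"wx":0,"wy":0,"wz":0,"hand":0}
    - {"dx":0,"dy":0,"dz":-0.6,"wx":0,"wy":0,"wz":0,"hand":0}
    - {"dx":0,"dy":0,"dz":-1.0,"wx":0,"wy":0,"wz":0,"hand":0}
    - {"dx":0,"dy":0,"dz":-1.4,"wx":0,"wy":0,"wz":0,"hand":0}
    - {"dx":0,"dy":0,"dz":-1.6,"wx":0,"wy":0,"wz":0,"hand":0}
    - {"dx":0,"dy":0,"dz":-1.6,"wx":0,"wy":0,"wz":0,"hand":0}
    - {"dx":0,"dy":0,"dz":-1.6,"wx":0,"wy":0,"wz":0,"hand":0}

```text
clock: 16.15
eef_pos: [0.5502, 0.0032, 0.2385]
tool_rot: [0.536, 0.844, -0.0, -0.0]
ft_force: [0.1, -0.1, -2.3]
grip_width: 0.0254
grasp_force: 59.2
```

Run:
```python
from h import *
o=bot.get_obs();print(o["clock"],np.round(o["eef_pos"],4),np.round(o["ft_force"],2))
a=save("wrist","x2.png"); b=save("scene","y2.png")
u,v=proj("scene",[.5502,.0029,.085]).astype(int)
A=cv2.resize(a[60:300,200:440],(400,400),interpolation=3);B=cv2.resize(b[v-50:v+50,u-50:u+50],(400,400),interpolation=3)
cv2.imwrite("pics/w6.png",np.hstack([A,B]));print(u,v)
print(delta([.4483,.3131,.24],115.1))
```

```text
16.15 [0.5502 0.0032 0.2385] [ 0.09 -0.14 -2.32]
328 232
(array([ 6.474,  0.796, -0.04 ]), array([-0.03 , -0.012,  0.006]))
```

View pics/w6.png

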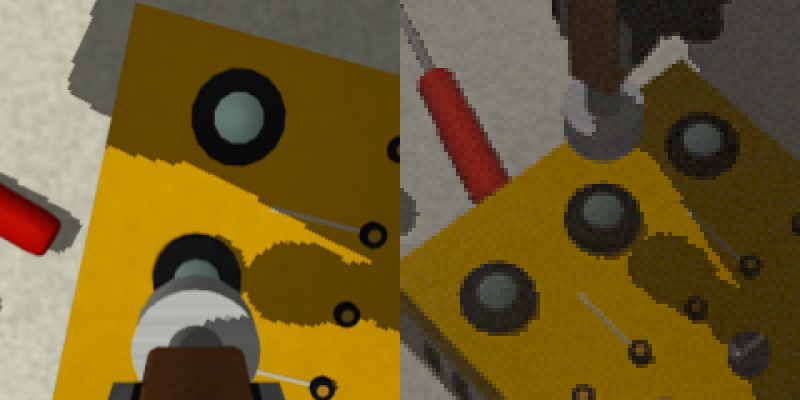

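The head stays down at (602,218) in the scene crop, level with its neighbours. Now I'll carry the tool back.

Emit:
drive_tool:
  rows:
    - {"dx":0.4,"dy":0.05,"dz":-0.04,"wx":0,"wy":0,"wz":0,"hand":0}
    - {"dx":1.1,"dy":0.15,"dz":-0.04,"wx":0,"wy":0,"wz":0,"hand":0}
    - {"dx":1.9,"dy":0.25,"dz":-0.04,"wx":0,"wy":0,"wz":0,"hand":0}
    - {"dx":2.7,"dy":0.35,"dz":-0.04,"wx":0,"wy":0,"wz":0,"hand":0}
    - {"dx":3.5,"dy":0.45,"dz":-0.04,"wx":0,"wy":0,"wz":0,"hand":0}
    - {"dx":4.3,"dy":0.55,"dz":-0.04,"wx":0,"wy":0,"wz":0,"hand":0}
    - {"dx":5.1,"dy":0.65,"dz":-0.04,"wx":0,"wy":0,"wz":0,"hand":0}
    - {"dx":5.8,"dy":0.75,"dz":-0.04,"wx":0,"wy":0,"wz":0,"hand":0}
    - {"dx":6.3,"dy":0.8,"dz":0,"wx":0,"wy":0,"wz":0,"hand":0}
    - {"dx":6.47,"dy":0.8,"dz":0.3,"wx":0,"wy":0,"wz":0,"hand":0}
    - {"dx":6.47,"dy":0.8,"dz":0.8,"wx":0,"wy":0,"wz":0,"hand":0}
    - {"dx":6.47,"dy":0.8,"dz":1.3,"wx":0,"wy":0,"wz":0,"hand":0}
    - {"dx":6.47,"dy":0.8,"dz":1.7,"wx":0,"wy":0,"wz":0,"hand":0}
    - {"dx":6.47,"dy":0.8,"dz":2.0,"wx":0,"wy":0,"wz":0,"hand":0}
    - {"dx":6.47,"dy":0.8,"dz":2.0,"wx":0,"wy":0,"wz":0,"hand":0}
    - {"dx":6.47,"dy":0.8,"dz":2.0,"wx":0,"wy":0,"wz":0,"hand":0}

```text
clock: 17.85
eef_pos: [0.4489, 0.3127, 0.1385]
tool_rot: [0.536, 0.844, -0.001, -0.0]
ft_force: [-0.8, 0.1, -1.2]
grip_width: 0.0253
grasp_force: 59.2
```

Run:
```python
from h import *
o=bot.get_obs();print(o["clock"],np.round(o["eef_pos"],4),np.round(o["ft_force"],2),np.round(o["joint_vel"],3))
a=save("wrist","x3.png"); b=save("scene","y3.png")
for n in("wrist","scene","top"):
  if n=="top": bot.camera(n)
  for d in bot.look_for(n,"rest")[:1]: print(n,round(d["score"],2),np.round(d["extent"],1),pix2(n,*d["extent"][:2],.018))
u,v=proj("scene",[.4483,.3131,.04]).astype(int)
u0,v0=proj("wrist",[.4483,.3131,.02]).astype(int); print(u0,v0)
A=cv2.resize(a[v0-100:v0+80,u0-90:u0+90],(400,400),interpolation=3);B=cv2.resize(b[v-40:v+40,u-40:u+40],(400,400),interpolation=3)
cv2.imwrite("pics/w7.png",np.hstack([A,B]))
```

```text
17.85 [0.4489 0.3127 0.1385] [-0.76  0.1  -1.24] [ 0.    -0.019  0.03  -0.001 -0.    -0.   ]
wrist 0.64 [318.2 232.2 106.9  89.1] [0.44783278 0.31891393 0.018     ]
scene 0.84 [410.8 172.9  27.2  25.2] [0.46199718 0.30192582 0.018     ]
top 0.74 [177.4 284.4  35.1  38.7] [0.44930308 0.29732984 0.018     ]
315 240
```

View pics/w7.png

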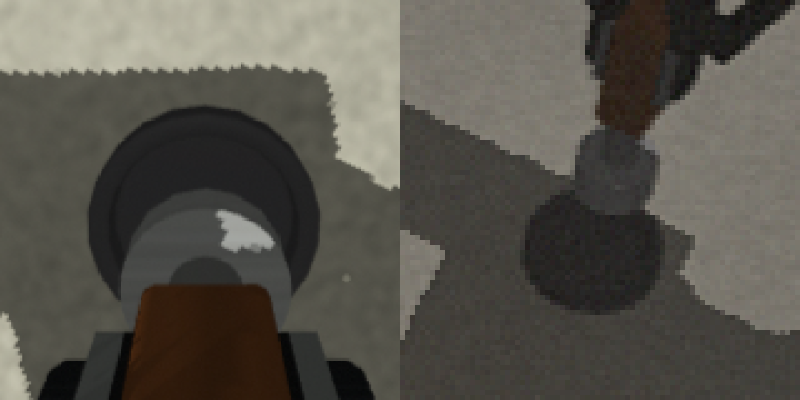

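The tool foot is directly above the rest, with no obstruction. I'll lower it gently.

Emit:
drive_tool:
  rows:
    - {"dx":0,"dy":0.01,"dz":0.25,"wx":0,"wy":0,"wz":0,"hand":0}
    - {"dx":0,"dy":0.01,"dz":0.5,"wx":0,"wy":0,"wz":0,"hand":0}
    - {"dx":0,"dy":0.01,"dz":0.7,"wx":0,"wy":0,"wz":0,"hand":0}
    - {"dx":0,"dy":0.01,"dz":0.85,"wx":0,"wy":0,"wz":0,"hand":0}
    - {"dx":0,"dy":0.01,"dz":0.93,"wx":0,"wy":0,"wz":0,"hand":0}
    - {"dx":0,"dy":0.01,"dz":0.98,"wx":0,"wy":0,"wz":0,"hand":0}
    - {"dx":0,"dy":0.01,"dz":1.0,"wx":0,"wy":0,"wz":0,"hand":0}
    - {"dx":0,"dy":0.01,"dz":1.02,"wx":0,"wy":0,"wz":0,"hand":0}
    - {"dx":0,"dy":0.01,"dz":1.02,"wx":0,"wy":0,"wz":0,"hand":0}

```text
clock: 19.05
eef_pos: [0.45, 0.3134, 0.0884]
tool_rot: [0.536, 0.844, 0.0, 0.0]
ft_force: [-0.6, 0.2, -2.6]
grip_width: 0.0255
grasp_force: 59.2
```

Emit:
drive_tool:
  rows:
    - {"dx":0,"dy":0,"dz":0.012,"wx":0,"wy":0,"wz":0,"hand":0}
    - {"dx":0,"dy":0,"dz":0.024,"wx":0,"wy":0,"wz":0,"hand":0}
    - {"dx":0,"dy":0,"dz":0.036,"wx":0,"wy":0,"wz":0,"hand":0}
    - {"dx":0,"dy":0,"dz":0.036,"wx":0,"wy":0,"wz":0,"hand":0}

```text
clock: 19.45
eef_pos: [0.4497, 0.3132, 0.0863]
tool_rot: [0.536, 0.844, -0.0, -0.0]
ft_force: [0.5, 0.1, -1.9]
grip_width: 0.0253
grasp_force: 59.2
```

Emit:
drive_tool:
  rows:
    - {"dx":0,"dy":0,"dz":0.012,"wx":0,"wy":0,"wz":0,"hand":0}
    - {"dx":0,"dy":0,"dz":0.02,"wx":0,"wy":0,"wz":0,"hand":0}
    - {"dx":0,"dy":0,"dz":0.02,"wx":0,"wy":0,"wz":0,"hand":0}

```text
clock: 19.75
eef_pos: [0.4498, 0.3133, 0.0858]
tool_rot: [0.536, 0.844, 0.0, 0.0]
ft_force: [-2.5, -0.7, 3.0]
grip_width: 0.0254
grasp_force: 59.8
```

Seated on the rest's floor. Releasing and rising.

Emit:
drive_tool:
  rows:
    - {"dx":0,"dy":0,"dz":0.01,"wx":0,"wy":0,"wz":0,"hand":35}
    - {"dx":0,"dy":0,"dz":0.01,"wx":0,"wy":0,"wz":0,"hand":50}
    - {"dx":0,"dy":0,"dz":0.01,"wx":0,"wy":0,"wz":0,"hand":70}
    - {"dx":0,"dy":0,"dz":0.01,"wx":0,"wy":0,"wz":0,"hand":85}
    - {"dx":0,"dy":0,"dz":0.01,"wx":0,"wy":0,"wz":0,"hand":85}
    - {"dx":0,"dy":0,"dz":0.01,"wx":0,"wy":0,"wz":0,"hand":85}
    - {"dx":0,"dy":0,"dz":0.01,"wx":0,"wy":0,"wz":0,"hand":85}
    - {"dx":0,"dy":0,"dz":-0.2,"wx":0,"wy":0,"wz":0,"hand":85}
    - {"dx":0,"dy":0,"dz":-0.7,"wx":0,"wy":0,"wz":0,"hand":85}
    - {"dx":0,"dy":0,"dz":-1.3,"wx":0,"wy":0,"wz":0,"hand":85}
    - {"dx":0,"dy":0,"dz":-1.9,"wx":0,"wy":0,"wz":0,"hand":85}
    - {"dx":0,"dy":0,"dz":-2.6,"wx":0,"wy":0,"wz":0,"hand":85}
    - {"dx":0,"dy":0,"dz":-3.2,"wx":0,"wy":0,"wz":0,"hand":85}
    - {"dx":0,"dy":0,"dz":-3.3,"wx":0,"wy":0,"wz":0,"hand":85}
    - {"dx":0,"dy":0,"dz":-3.3,"wx":0,"wy":0,"wz":0,"hand":85}

```text
clock: 21.25
eef_pos: [0.4504, 0.3137, 0.2522]
tool_rot: [0.536, 0.844, 0.002, 0.001]
ft_force: [0.7, 0.9, -0.8]
grip_width: 0.0854
grasp_force: 0.0
```

```bash
python3 m.py x4.png
python3 - <<'E'
from h import *
o=bot.get_obs();print(o["clock"],o["ft_force"])
b=save("scene","y4.png")
cv2.imwrite("pics/final.png",np.hstack([cv2.resize(b[120:320,240:440],(500,500),interpolation=3),cv2.resize(cv2.imread("pics/x4.png")[150:300,260:380],(300,375),interpolation=3)[:,:].copy() if 0 else cv2.resize(cv2.imread("pics/x4.png")[140:340,260:380],(300,500),interpolation=3)]))
E
```

```text
21.25 [0.4504 0.3137 0.2522] [[-0.4246, 0.9054, 0.0028], [0.9054, 0.4246, 0.0021], [0.0007, 0.0034, -1.0]]
pred 313.5738641250635 237.27012731409073
[ 298  219   34   34 1147] [314.51438535 235.44027899] rect in mm [array([0.4471, 0.3133]), array([23.4243, 23.9693]), np.float64(25.1271)]
21.3 [-0.05211913 -0.55208795 -0.30498242]
```

View pics/final.png

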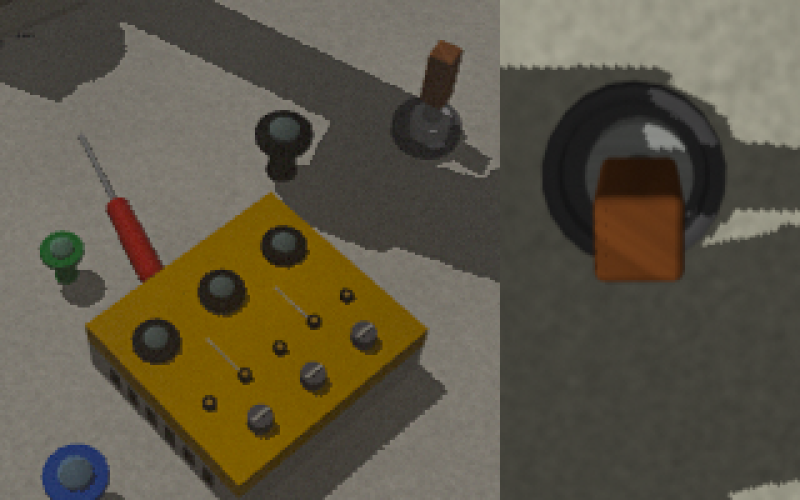

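The tool stands upright in its rest at (430,110), the lamp head is seated at (222,290), and everything else is undisturbed.

```bash
python3 -c "
from workcell import bot
print(bot.job_done())"
```

```text
the job is handed in; nothing more can be done
None
```

The lamp head clicked at about 15 N, then was eased onto its stop with about 9 N and stayed down. The tool is back upright in its rest, and the job was handed in at about 21 s with nothing else on the bench disturbed.

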